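# Centre the wooden bird on its plinth

### The job

The little wooden bird has been bumped off-centre on its round marble plinth. Without taking it between the fingers or lifting it, push it with light taps of the fingertips until its dark rim stands wholly inside the blue ring in the middle of the plinth. Keep the bird upright and on the plinth all the time, do not shift the plinth or the other things on the desk, and leave the bird standing free.

Things in the scene. Friction and masses are not known exactly. Their poses are not given: they have to be found in the camera images.
- bird: Small turned wooden bird, top-heavy and wobbly, 66 mm tall, about 80 g. Origin: centre of its underside; own z up, beak toward its -x. It rests on a flat-bottomed stem only 24 mm across and 7 mm high. The pale body above the rim is at most 32 mm across (at 33 mm up), the head 23 mm. Pushed at body or head it may tip over. It starts 22 to 34 mm off the plinth's centre, in any direction.
- bird_rim (a point): Point on the bird's axis 10.5 mm above its underside, half-way up its dark round rim, the bird's widest part: 44 mm across, from 7 to 14 mm above the underside. Pushed level here by a fingertip, the bird slides without tipping. At the start the rim may overhang the plinth's edge by a few mm.
- plinth_top (a point): Centre of the top face of the loose round white marble plinth (about 0.8 kg): 36 mm high, flat top 104 mm in diameter, foot 112 mm in diameter. A flush blue ring, inner diameter 59 mm, outer 68 mm, is let into the top round this centre (it cannot be felt). z up.
- brass_weight: Bystander: turned brass paper weight with a knob, 30 mm across, 40 high. Loose; origin at the centre of its underside.
- tape_roll: Bystander: black roll of tape lying flat, 55x53x19 mm. Loose; origin at the centre of its underside.
- eraser: Bystander: white eraser in a blue sleeve, 23x50x12 mm. Loose; origin at the centre of its underside.
- offcut_block: Bystander: brown wood sample block, 38x60x24 mm. Loose; origin at the centre of its underside.
- wax_tin: Bystander: flat round silver tin, 49 mm across, 19 high. Loose; origin at the centre of its underside.
Things that resemble listed ones, but are neither listed nor needed, are in the scene too. Leave any pink, red or yellow look-alike of the bird alone.

How it is judged (in metres and radians):
At the end, for the whole second after the job is handed in: The bird stands upright (within 0.08 rad) and still on the plinth's top, its axis within 8 mm of the plinth's centre, and the plinth is within 12 mm of where it stood (horizontal distance between bird and plinth_top below 0.008 m and z of bird in the frame of plinth_top between -0.003 and 0.003 m and angle between bird's own z axis and vertical below 0.08 rad and linear speed of bird below 0.02 m/s and distance of plinth_top from where it was at the start of the episode below 0.012 m); the robot touches nothing.
It fails at once if the bird is taken between the fingers, or lifted more than 8 mm off the plinth (z of bird in the frame of plinth_top above 0.008 m or (horizontal distance between the grasp point and bird below 0.01 m and distance between the grasp point and bird_rim below 0.06 m)).
It fails at once if the bird falls off the plinth or tips more than 0.25 rad (z of bird in the frame of plinth_top below -0.008 m or angle between bird's own z axis and vertical above 0.25 rad).
It fails at once if the bird is pressed or squeezed with more than 6 N (contact force between the fingers and bird above 6 N).
It fails at once if the plinth is shifted more than 12 mm (distance of plinth_top from where it was at the start of the episode above 0.012 m).
It fails at once if another thing on the desk is shifted more than 15 mm (distance of any of brass_weight, tape_roll, eraser, offcut_block, wax_tin from where it was at the start of the episode above 0.015 m).
It also fails if it takes over 51 s, if anything falls off the work surface, if the arm or the gripper's body presses on something with over 40 N, if the wrist force passes 120 N, or if a joint passes its speed limit or range.

### The arm

A 6-joint arm with a two-finger parallel gripper is mounted at the origin on a cart in front of the work surface, level with it; the furniture and walls round the work are solid. World frame = base frame: x ahead of the robot, y to its left, z up, the work surface at z = 0. Lengths are in mm, angles in rad, forces in N, time in s.
With the tool pointing down it reaches from about 400 to 925 mm from the base axis. Payload 12.5 kg.
Tool frame: the origin (TCP) lies at the very end of the fingers, on their centre line; the grasp point (between the pads) lies 19 mm behind it; z points along the fingers, y is the line along which they close (so a half turn about z gives the same grasp; the last joint's range is limited). The gripper opens to 95 mm and grips with 3 to 60 N. Pads are 20 mm wide; open, the fingers measure 119 mm over their backs; the gripper's body (75 mm by 180 mm) begins 59 mm behind the grasp point.
Start: joints at [-1.326, 0.491, 1.559, -0, 1.092, -0.106], TCP at [214.804, -586.946, 214.661] pointing down, gripper open.
Joint ranges: [-3.1, 3.1], [-0.84, 2.19], [0.05, 2.79], [-1.13, 4.28], [0.06, 2.93], [-2.69, 2.69]. Speed limits (rad/s): [2.22, 2.22, 2.79, 3.14, 3.14, 3.14].

### API

Orientations are given as [roll, pitch, yaw] about the fixed x, y, z axes, in that order (R = Rz(yaw) Ry(pitch) Rx(roll)).
In Python, from cell import * gives the robot as it stands.
- The arm moves only by the tool jog_arm, never from a script. Its argument "targets" is a list of rows, each an object with "turn": the turn, a rotation vector about the world's x, y, z in degrees, a list of three; "slide": the shift along the world's x, y, z in mm, a list of three; "claw": the opening in per cent of the stroke, from 0 (shut) to 100 (fully open). In form: [{"turn": [wx, wy, wz], "slide": [x, y, z], "claw": claw}, ...]. A call has 1 to 5 rows; each row shifts and turns the commanded pose from where the row before left it; what a row does not reach is not made up. A row lasts 1/8 s, in which the tool goes at most 62.5 mm and 10.7 degrees, less where a joint would pass 70% of its speed; a pose out of reach is approached as far as the arm can. A call with a gripper value outside its range is refused whole. The fingers move at their own pace and stop on an object; the grip force is fixed at half the most. Time passes only in rows, so rows that do not move let the fingers close. It gives the time, the measured TCP pose, the force, the opening and the grip force at its end, in the units of the state.
- state(): the state, without advancing time (a new reading comes with each control period).
- read_camera(name): name is "scene" or "top"; returns a dict with "frame" (400x640x3 uint8, blue, green, red), "mtx" (3x3 intrinsics, pixels), "k1" (the pictures are not rectified: a ray, as slopes to the right and down, at radius r is drawn at 1 + k1 r^2 times it, then the intrinsics apply), "R" (3x3) and "t" (3): a world point X has camera coordinates R X + t. Camera axes: x right, y down, z forward; pixel columns grow to the right and rows downward; lengths in mm; the calibration is good to about 2 mm. A picture is of the moment at which its call begins. There is no depth.
- job_done(): hands the job in; it is judged then, once.
Trained networks look in the newest picture that a camera, given by its name, has taken for a name from the list of things; names that differ only in an ending like _2 or _b are one class to them, and where a whole thing is asked for, a point or a joint stands for the part that bears it (a point fixed in the world has none). Each returns a list of dicts, best first, with "conf" (0 to 1); they miss things now and then, are a little off and sometimes report something else, mostly with a low value. They report only what shows in the picture. A call takes as long as a camera call. They do not tell look-alikes from the thing itself.
- look_for(query, camera): "xy" ([column, row] in pixels, amid what is visible of it).
The state is a dict: "t": time; "joints": joint angles; "qvel": joint speeds; "tau": joint torques, N m; "eef_pos": TCP position; "tcp_rot": TCP orientation; "ft_force": force on the tool from outside, world axes, zero at the start; "moment": the same for the moment, N m; "opening": opening from 0.0 (shut) to 1.0 (fully open); "grip_force": force on a finger pad.
Only numpy, scipy, OpenCV 4.12 (cv2) and the standard library are available. Lean on these libraries where they do the work, as an engineer would, in place of code of your own. Each camera call takes 0.05 s, during which the arm holds its last target. There are 200 camera calls.

## Working session

There is one attempt and no reset: what is moved stays moved. The work goes in short steps, Python scripts to look and compute and a tool call to move; the robot and the scene stay as the last step left them, time stands still between calls to the robot, and variables do not carry over. Pictures are saved under pics/ and viewed, at most 10 in all, crops included, and the job is handed in when it is done.

Besides the shell and the picture viewer there is one more tool, called after ">>>" as name(argument=value, ...), one argument or row to a line, values as JSON. jog_arm: Moves the arm, as the interface text tells. Its arguments: {"type":"object","properties":{"targets":{"type":"array","items":{"type":"object","properties":{"turn":{"type":"array","items":{"type":"number"}},"slide":{"type":"array","items":{"type":"number"}},"claw":{"type":"number"}}}}},"required":["targets"]}

```bash
mkdir -p pics
cat > h.py <<'E'
from cell import *
import numpy as np, cv2
def ray(c,uv):
    m=c["mtx"];p=np.array([(uv[0]-m[0,2])/m[0,0],(uv[1]-m[1,2])/m[1,1]]);q=p.copy()
    for _ in range(20): q=p/(1+c["k1"]*(q@q))
    return c["R"].T@np.r_[q,1.], -c["R"].T@c["t"]
def atz(c,uv,z):
    d,o=ray(c,uv);return o+d*(z-o[2])/d[2]
def proj(c,X):
    q=c["R"]@np.array(X,float)+c["t"];q=q[:2]/q[2];q=q*(1+c["k1"]*(q@q))
    return c["mtx"][:2,:2]@q+c["mtx"][:2,2]
E
python3 - <<'E'
from h import *
cs={}
for n in("scene","top"):
    c=read_camera(n);c={k:np.array(v,float) if k in("mtx","R","t") else v for k,v in c.items()};cs[n]=c
    print(n,-c["R"].T@c["t"],c["mtx"][0,0],c["k1"])
    cv2.imwrite(f"pics/{n}0.png",c["frame"])
    for q,z in(("bird",33),("plinth_top",36),("brass_weight",20),("tape_roll",10),("eraser",6),("offcut_block",12),("wax_tin",10)):
        for r in look_for(q,n)[:4]: print(q,np.round(r["xy"]),round(r["conf"],2),np.round(atz(c,r["xy"],z+(36 if q=="bird" else 0))))
print(state()["t"],state()["tcp_rot"])
E
```

```text
scene [-7.41038036e-01  6.20271665e+02  8.49181638e+02] 407.44106494459254 -0.001606195864143656
bird [362. 181.] 0.74 [502.  54.  69.]
bird [373. 222.] 0.65 [386. 130.  69.]
bird [329. 194.] 0.62 [524. 150.  69.]
bird [342. 237.] 0.5 [402. 217.  69.]
plinth_top [315. 207.] 0.96 [535. 189.  36.]
brass_weight [253. 302.] 0.66 [426. 462.  20.]
tape_roll [365. 146.] 0.7 [642. -99.  10.]
eraser [228. 258.] 0.59 [569. 441.   6.]
offcut_block [233. 202.] 0.58 [711. 335.  12.]
wax_tin [319. 301.] 0.97 [334. 346.  10.]
top [366.35007078 180.34966053 989.50694266] 376.1498376857552 0.027988989337360222
bird [379. 199.] 0.8 [519.  48.  69.]
bird [334. 195.] 0.73 [525. 159.  69.]
bird [315. 236.] 0.51 [423. 203.  69.]
bird [352. 245.] 0.48 [403. 113.  69.]
plinth_top [328. 185.] 0.74 [558. 174.  36.]
tape_roll [431. 149.] 0.66 [ 668. -101.   10.]
eraser [225. 183.] 0.53 [563. 448.   6.]
offcut_block [269. 130.] 0.77 [712. 338.  12.]
offcut_block [432. 148.] 0.7 [ 670. -102.   12.]
offcut_block [332. 185.] 0.38 [564. 165.  12.]
wax_tin [256. 270.] 0.87 [337. 353.  10.]
0.8 [3.14149743e+00 1.35280839e-05 3.50820732e-01]
```

View pics/scene0.png

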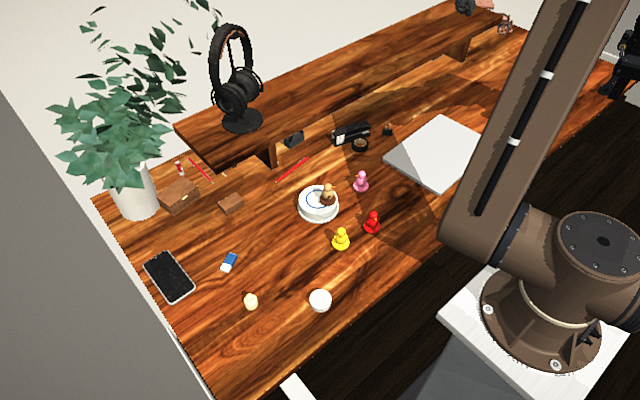

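View pics/top0.png

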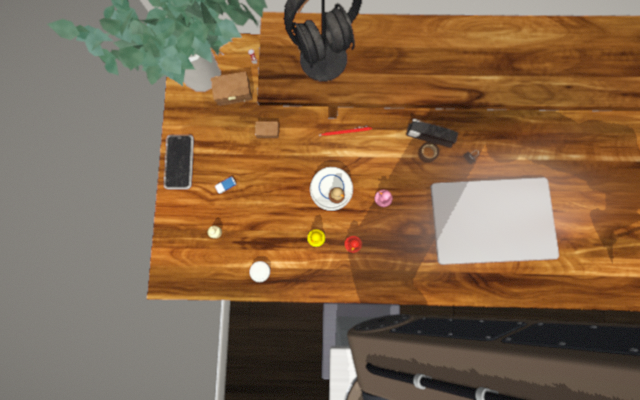

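The wooden bird is at scene (329,194) and top (334,195). The look-alikes are pink at (362,181), yellow at (341,238) and red at (372,222), with a spot of white plinth around the wooden one. I choose the wooden one on the white plinth and check it in a close crop.

```bash
cat >> h.py <<'E'
from scipy.optimize import least_squares
def cam(n):
    c=read_camera(n);return {k:np.array(v,float) if k in("mtx","R","t") else v for k,v in c.items()}
def ring(c,g,w=12,hue=(95,130)):
    h=cv2.cvtColor(c["frame"],cv2.COLOR_BGR2HSV);u0,v0=np.round(proj(c,[*g,36])).astype(int)
    P=[]
    for v in range(v0-30,v0+31):
        for u in range(u0-30,u0+31):
            a=h[v,u]
            if hue[0]<a[0]<hue[1] and a[1]>80:
                X=atz(c,(u,v),36)[:2]
                if 20<np.hypot(*(X-g))<48:P.append(X)
    P=np.array(P)
    r=least_squares(lambda x:np.hypot(*(P-x).T)-31.75,g,loss="soft_l1")
    return r.x,len(P),np.sqrt(np.mean(r.fun**2))
def crop(c,g,s=12,w=25):
    u,v=np.round(proj(c,[*g,50])).astype(int)
    return cv2.resize(c["frame"][v-w:v+w,u-w:u+w],None,fx=s*25/w*.66,fy=s*25/w*.66,interpolation=cv2.INTER_CUBIC)
E
python3 - <<'E'
from h import *
im=[]
for n in("scene","top"):
    c=cam(n);g=np.array([545.,175])
    for _ in range(2):
        g,k,e=ring(c,g);print(n,g,k,e)
    im.append(crop(c,g))
    for r in look_for("bird_rim",n)[:4]: print(np.round(r["xy"],1),round(r["conf"],2),np.round(atz(c,r["xy"],69)),np.round(atz(c,r["xy"],46.5)))
cv2.imwrite("pics/c1.png",np.hstack(im))
E
```

```text
scene [554.03684623 164.51974359] 27 0.5718811244800003
scene [554.13216493 164.42604089] 34 0.7137343558736874
[372.8 223.4] 0.83 [384. 133.  69.] [395. 119.  46.]
[323.2 191.6] 0.71 [541. 157.  69.] [557. 143.  46.]
[340.6 240.6] 0.55 [396. 227.  69.] [408. 215.  46.]
[364.8 181.8] 0.47 [496.  50.  69.] [510.  34.  46.]
top [554.2332664  165.83485231] 1 2.6782906417111008e-06
top [554.23326793 165.83485079] 1 5.231668609440021e-07
[318.3 235.9] 0.78 [424. 196.  69.] [425. 196.  46.]
[381.  197.3] 0.65 [523.  42.  69.] [527.  39.  46.]
[350.9 245.1] 0.46 [403. 116.  69.] [404. 114.  46.]
```

View pics/c1.png

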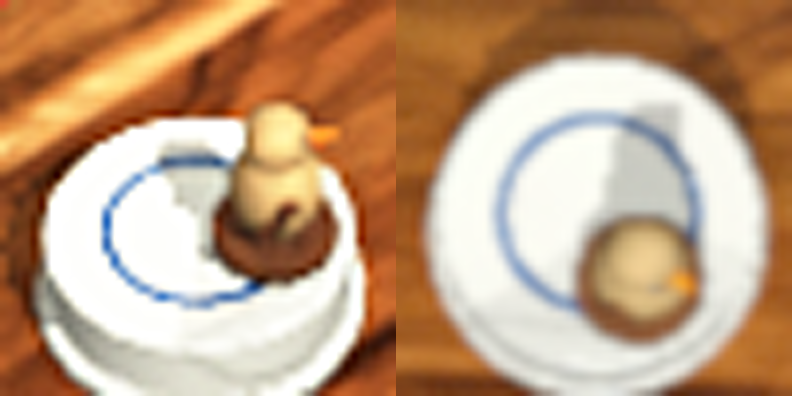

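The crop shows the wooden bird with its dark brown rim, right of and below the ring centre in the top view (~(640,275) against ring centre (598,212)). That makes the choice right. Next I measure the offset.

```bash
sed -i 's/a\[1\]>80/a[1]>45/' h.py
cat >> h.py <<'E'
def bird(c,g):
    "fit rim circle (r 22, z 47) to saturated non-blue pixels on the plinth"
    h=cv2.cvtColor(c["frame"],cv2.COLOR_BGR2HSV);u0,v0=np.round(proj(c,[*g,36])).astype(int)
    m=np.zeros(h.shape[:2],np.uint8)
    for v in range(v0-30,v0+31):
        for u in range(u0-30,u0+31):
            a=h[v,u];X=atz(c,(u,v),36)[:2]
            m[v,u]=np.hypot(*(X-g))<50 and (a[0]<30 or a[0]>165) and a[1]>75
    m=cv2.morphologyEx(m,cv2.MORPH_OPEN,np.ones((3,3),np.uint8))
    cn=max(cv2.findContours(m,0,1)[0],key=cv2.contourArea)[:,0]
    P=np.array([atz(c,p,47)[:2] for p in cn])
    r=least_squares(lambda x:np.hypot(*(P-x).T)-21,P.mean(0),loss="soft_l1")
    return r.x,len(P),np.sqrt(np.mean(r.fun**2))
def look(n):
    c=cam(n);g=np.array([554.,165])
    for _ in range(3): g,k,e=ring(c,g)
    b,kb,eb=bird(c,g);d=g-b
    print(n,"ring",g.round(1),k,round(e,1),"bird",b.round(1),kb,round(eb,1),"to go",d.round(1),round(np.hypot(*d),1),"dir deg",round(np.degrees(np.arctan2(d[1],d[0])),1))
    return c,g,b
E
python3 - <<'E'
from h import *
look("top");look("scene")
print(state()["eef_pos"],state()["tcp_rot"])
E
```

```text
top ring [553.8 166.1] 55 0.8 bird [530.2 152.4] 41 2.6 to go [23.6 13.8] 27.3 dir deg 30.2
scene ring [554.5 164.4] 49 1.1 bird [533.8 149.3] 48 7.2 to go [20.6 15.1] 25.6 dir deg 36.2
[ 214.77132256 -586.94810589  214.65484972] [3.14151838e+00 3.33214258e-05 3.50763965e-01]
```

>>> jog_arm(
  targets=[
    {"turn":[0,0,5.5],"slide":[35,45,0],"claw":0},
    {"turn":[0,0,5.5],"slide":[35,45,0],"claw":0},
    {"turn":[0,0,0],"slide":[30,50,0],"claw":0},
    {"turn":[0,0,0],"slide":[25,55,0],"claw":0},
    {"turn":[0,0,0],"slide":[25,55,0],"claw":0},
  ],
)

```text
t: 1.72
eef_pos: [365.4, -335.2, 214.8]
tcp_rot: [3.141, -0.0, 0.543]
ft_force: [1.0, 0.6, 0.6]
opening: 0.532
grip_force: 0.0
```

>>> jog_arm(
  targets=[
    {"turn":[0,0,0],"slide":[20,55,0],"claw":0},
    {"turn":[0,0,0],"slide":[20,55,0],"claw":0},
    {"turn":[0,0,0],"slide":[15,55,0],"claw":0},
    {"turn":[0,0,0],"slide":[15,55,0],"claw":0},
    {"turn":[0,0,0],"slide":[15,55,0],"claw":0},
  ],
)

```text
t: 2.35
eef_pos: [450.2, -60.2, 214.9]
tcp_rot: [3.141, -0.001, 0.543]
ft_force: [0.9, -0.8, -0.4]
opening: 0.02
grip_force: 0.0
```

>>> jog_arm(
  targets=[
    {"turn":[0,0,0],"slide":[10,55,0],"claw":0},
    {"turn":[0,0,0],"slide":[10,55,0],"claw":0},
    {"turn":[0,0,0],"slide":[9,53,0],"claw":0},
    {"turn":[0,0,0],"slide":[0,0,0],"claw":0},
  ],
)

```text
t: 2.85
eef_pos: [478.9, 103.9, 214.6]
tcp_rot: [3.142, -0.0, 0.547]
ft_force: [0.7, -0.5, 0.5]
opening: 0.002
grip_force: 0.0
```

>>> jog_arm(
  targets=[
    {"turn":[0,0,0],"slide":[0,17,0],"claw":0},
    {"turn":[0,0,0],"slide":[0,0,-60],"claw":0},
    {"turn":[0,0,0],"slide":[0,0,-50],"claw":0},
    {"turn":[0,0,0],"slide":[0,0,-40],"claw":0},
    {"turn":[0,0,0],"slide":[0,0,-23],"claw":0},
  ],
)

```text
t: 3.48
eef_pos: [478.3, 117.3, 39.9]
tcp_rot: [-3.141, 0.002, 0.541]
ft_force: [0.5, 0.4, -0.2]
opening: 0.004
grip_force: 0.0
```

Run:
```python
from h import *
print(state()["eef_pos"])
im=[crop(cam(n),(530,152),w=40,s=19) for n in("scene","top")]
cv2.imwrite("pics/c2.png",np.hstack(im))
```

```text
[478.26383477 117.34526332  39.93472372]
```

View pics/c2.png

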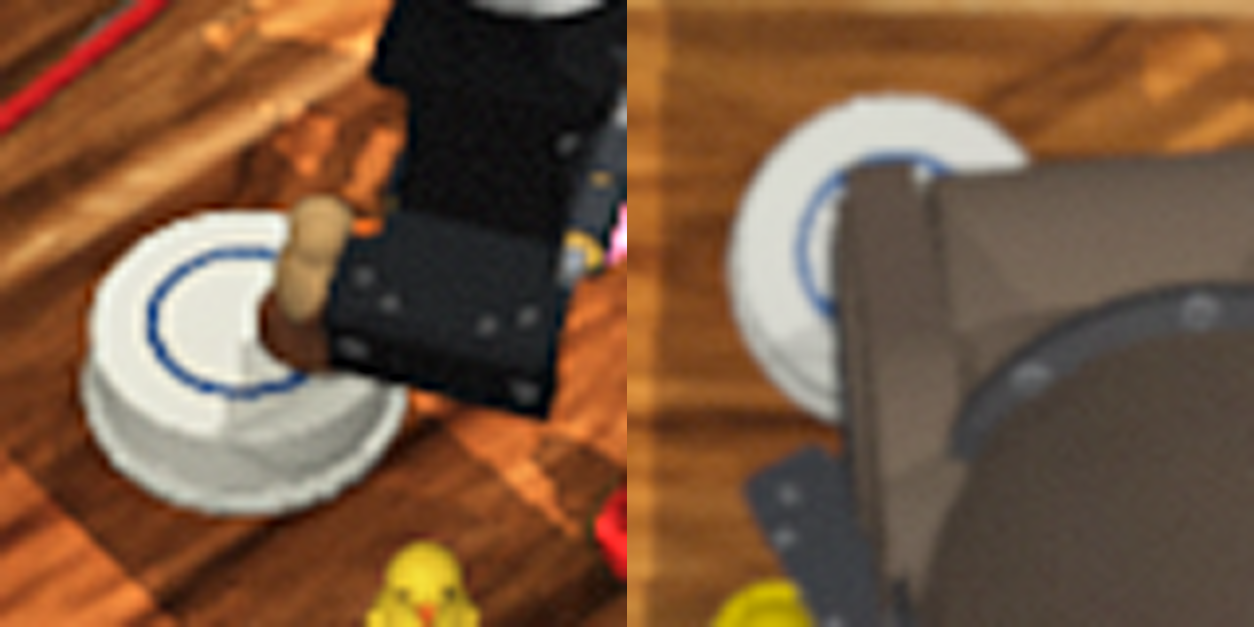

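The scene view shows the closed gripper behind the bird (rim at about (290,330)), and the top view is blocked by the arm. I'll approach, then push slowly.

>>> jog_arm(
  targets=[
    {"turn":[0,0,0],"slide":[6,5,0.5],"claw":0},
    {"turn":[0,0,0],"slide":[6,3.5,0],"claw":0},
    {"turn":[0,0,0],"slide":[4,2.5,0],"claw":0},
    {"turn":[0,0,0],"slide":[2.6,1.6,0],"claw":0},
    {"turn":[0,0,0],"slide":[0,0,0],"claw":0},
  ],
)

```text
t: 4.2
eef_pos: [497.5, 130.8, 42.3]
tcp_rot: [3.141, -0.0, 0.543]
ft_force: [-1.2, 0.1, -0.2]
opening: 0.004
grip_force: 0.0
```

>>> jog_arm(
  targets=[
    {"turn":[0,0,0],"slide":[2.1,1.3,0],"claw":0},
    {"turn":[0,0,0],"slide":[2.1,1.3,0],"claw":0},
    {"turn":[0,0,0],"slide":[2.1,1.3,0],"claw":0},
    {"turn":[0,0,0],"slide":[2.1,1.3,0],"claw":0},
    {"turn":[0,0,0],"slide":[2.1,1.3,0],"claw":0},
  ],
)

```text
t: 4.82
eef_pos: [508.0, 137.2, 42.1]
tcp_rot: [3.142, 0.0, 0.543]
ft_force: [-0.8, -0.2, -0.3]
opening: 0.005
grip_force: 0.4
```

>>> jog_arm(
  targets=[
    {"turn":[0,0,0],"slide":[2.1,1.3,0],"claw":0},
    {"turn":[0,0,0],"slide":[2.1,1.3,0],"claw":0},
    {"turn":[0,0,0],"slide":[2.1,1.3,0],"claw":0},
    {"turn":[0,0,0],"slide":[2.1,1.3,0],"claw":0},
    {"turn":[0,0,0],"slide":[0,0,0],"claw":0},
  ],
)

```text
t: 5.45
eef_pos: [516.5, 142.5, 42.2]
tcp_rot: [3.141, -0.0, 0.543]
ft_force: [-0.5, -0.1, -0.7]
opening: 0.003
grip_force: 0.0
```

Run:
```python
from h import *
c,g,b=look("scene")
cv2.imwrite("pics/c3.png",crop(c,(540,155),w=30,s=16))
```

```text
Traceback (most recent call last):
  File "h.py", line 46, in look
    b,kb,eb=bird(c,g);d=g-b
            ~~~~^^^^^
  File "h.py", line 39, in bird
    cn=max(cv2.findContours(m,0,1)[0],key=cv2.contourArea)[:,0]
       ~~~^^^^^^^^^^^^^^^^^^^^^^^^^^^^^^^^^^^^^^^^^^^^^^^^
ValueError: max() iterable argument is empty
```

Run:
```python
from h import *
c=cam("scene")
cv2.imwrite("pics/c3.png",crop(c,(540,155),w=30,s=16))
try: print(ring(c,np.array([554.,165])))
except Exception as e: print(e)
```

```text
(array([555.14963285, 163.46593025]), 60, np.float64(3.6983641733281503))
```

View pics/c3.png

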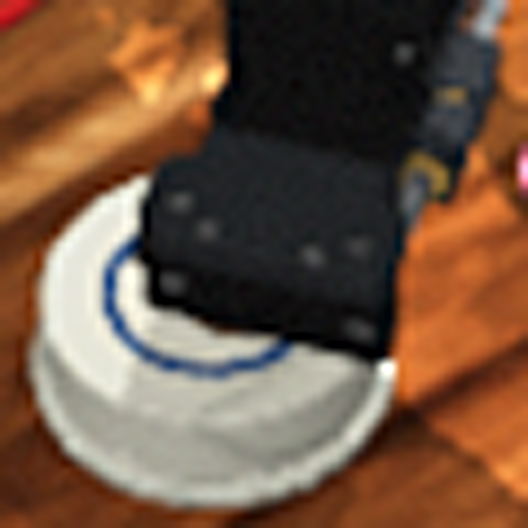

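The gripper hides the bird here. I'll back off to check the result.

>>> jog_arm(
  targets=[
    {"turn":[0,0,0],"slide":[-17,-10,0],"claw":0},
    {"turn":[0,0,0],"slide":[-21,-13,0],"claw":0},
    {"turn":[0,0,0],"slide":[0,0,60],"claw":0},
    {"turn":[0,0,0],"slide":[0,-50,30],"claw":0},
    {"turn":[0,0,0],"slide":[0,-60,0],"claw":0},
  ],
)

```text
t: 6.18
eef_pos: [479.3, 8.6, 134.5]
tcp_rot: [3.138, -0.004, 0.545]
ft_force: [0.5, 0.9, 0.6]
opening: 0.002
grip_force: 0.0
```

>>> jog_arm(
  targets=[
    {"turn":[0,0,0],"slide":[0,-60,0],"claw":0},
    {"turn":[0,0,0],"slide":[0,0,0],"claw":0},
  ],
)

```text
t: 6.42
eef_pos: [478.3, -54.0, 132.3]
tcp_rot: [3.141, -0.0, 0.538]
ft_force: [-0.9, 0.9, -0.6]
opening: 0.003
grip_force: 0.0
```

Run:
```python
from h import *
print(state()["eef_pos"])
im=[]
for n in("scene","top"):
    c=cam(n); im.append(crop(c,(554,165)));cv2.imwrite("pics/c4.png",np.hstack(im) if len(im)>1 else im[0])
    g=np.array([554.,165]);print(ring(c,g))
    try: print(bird(c,g))
    except Exception as e: print(e)
```

```text
[478.34668359 -54.01312889 132.31064771]
(array([554.92882244, 163.85999516]), 61, np.float64(1.2353878422731754))
(array([549.20219239, 157.2954427 ]), 49, np.float64(7.156183284896801))
(array([554.12508164, 166.05313679]), 87, np.float64(0.9987328999731454))
(array([545.75189188, 161.71972031]), 42, np.float64(2.5699077001860284))
```

View pics/c4.png

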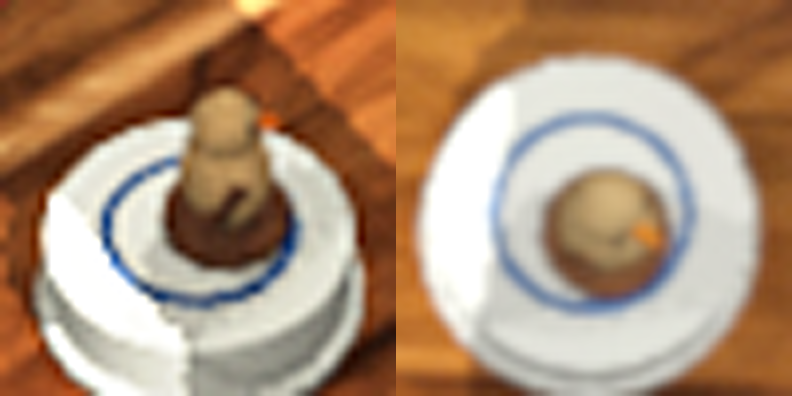

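The bird is upright with its rim partly inside the ring. About (9, 4.5) mm remains, and the plinth hasn't moved. One more tap along the same line.

>>> jog_arm(
  targets=[
    {"turn":[0,0,0],"slide":[0,58,0],"claw":0},
    {"turn":[0,0,0],"slide":[0,58,0],"claw":0},
    {"turn":[0,0,0],"slide":[0,57,0],"claw":0},
    {"turn":[0,0,0],"slide":[0,0,-60],"claw":0},
    {"turn":[0,0,0],"slide":[0,0,-31],"claw":0},
  ],
)

```text
t: 7.15
eef_pos: [476.8, 124.8, 39.3]
tcp_rot: [-3.141, 0.001, 0.547]
ft_force: [-0.8, 0.8, -0.4]
opening: 0.002
grip_force: 0.0
```

>>> jog_arm(
  targets=[
    {"turn":[0,0,0],"slide":[10,6,0],"claw":0},
    {"turn":[0,0,0],"slide":[10,6,0],"claw":0},
    {"turn":[0,0,0],"slide":[7,4,0],"claw":0},
    {"turn":[0,0,0],"slide":[0,0,0],"claw":0},
  ],
)

```text
t: 7.65
eef_pos: [506.2, 138.7, 42.1]
tcp_rot: [3.141, -0.002, 0.543]
ft_force: [0.2, 0.1, 1.1]
opening: 0.004
grip_force: 0.0
```

>>> jog_arm(
  targets=[
    {"turn":[0,0,0],"slide":[3,1.3,-0.8],"claw":0},
    {"turn":[0,0,0],"slide":[2.3,1,0],"claw":0},
    {"turn":[0,0,0],"slide":[2,0.9,0],"claw":0},
    {"turn":[0,0,0],"slide":[2,0.9,0],"claw":0},
    {"turn":[0,0,0],"slide":[2,0.9,0],"claw":0},
  ],
)

```text
t: 8.28
eef_pos: [516.7, 143.4, 40.3]
tcp_rot: [3.142, 0.0, 0.543]
ft_force: [-0.6, 0.1, 0.2]
opening: 0.004
grip_force: 0.3
```

>>> jog_arm(
  targets=[
    {"turn":[0,0,0],"slide":[2,0.9,0],"claw":0},
    {"turn":[0,0,0],"slide":[2,0.9,0],"claw":0},
    {"turn":[0,0,0],"slide":[2,0.9,0],"claw":0},
    {"turn":[0,0,0],"slide":[1.7,0.6,0],"claw":0},
    {"turn":[0,0,0],"slide":[0,0,0],"claw":0},
  ],
)

```text
t: 8.9
eef_pos: [524.5, 146.7, 40.4]
tcp_rot: [3.141, -0.0, 0.543]
ft_force: [-0.4, -0.1, -0.6]
opening: 0.006
grip_force: 0.0
```

>>> jog_arm(
  targets=[
    {"turn":[0,0,0],"slide":[-17,-10,0],"claw":0},
    {"turn":[0,0,0],"slide":[-21,-13,0],"claw":0},
    {"turn":[0,0,0],"slide":[0,0,60],"claw":0},
    {"turn":[0,0,0],"slide":[0,-50,30],"claw":0},
    {"turn":[0,0,0],"slide":[0,-60,0],"claw":0},
  ],
)

```text
t: 9.52
eef_pos: [487.4, 12.9, 132.8]
tcp_rot: [3.138, -0.004, 0.545]
ft_force: [0.8, -0.3, -0.1]
opening: 0.004
grip_force: 0.0
```

>>> jog_arm(
  targets=[
    {"turn":[0,0,0],"slide":[0,-60,0],"claw":0},
    {"turn":[0,0,0],"slide":[0,0,0],"claw":0},
  ],
)

```text
t: 9.78
eef_pos: [486.4, -49.7, 130.5]
tcp_rot: [3.141, -0.0, 0.538]
ft_force: [0.5, 0.2, 1.1]
opening: 0.006
grip_force: 0.0
```

Run:
```python
from h import *
im=[]
for n in("scene","top"):
    c=cam(n); im.append(crop(c,(554,165)))
    g=np.array([554.,165]);print(ring(c,g))
    try: print(bird(c,g))
    except Exception as e: print(e)
cv2.imwrite("pics/c5.png",np.hstack(im))
```

```text
(array([554.57672056, 163.96067356]), 70, np.float64(1.2712972438561492))
(array([556.42135311, 161.59166295]), 48, np.float64(6.291328303045199))
(array([553.98503005, 165.89077386]), 84, np.float64(0.9426482955381308))
(array([553.74234412, 166.48131031]), 42, np.float64(2.679502413087742))
```

View pics/c5.png

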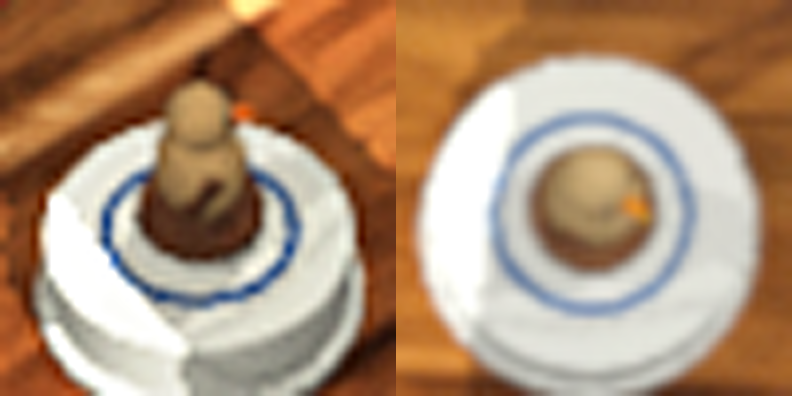

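The picture shows the bird upright with its rim (top view, about (594,208)) centred in the ring, whose centre is at about (594,212). The arm is clear, so I hand in.

```bash
python3 -c "
from cell import *
print(job_done())"
```

```text
the job is handed in; nothing more can be done
None
```

The job is handed in: two pushes slid the bird to within about 1 mm of the ring's centre (top-camera fit), its rim wholly inside the blue ring. It stands upright and free, and the plinth shows no measurable shift; I didn't re-measure the other items on the desk.

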